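# Seat the keyed drive shaft in a stripped printer drive and hold it home

## Robot

A 6-joint arm with a two-finger parallel gripper is mounted at the origin on the work surface. World frame = base frame: x ahead of the robot, y to its left, z up, the work surface at z = 0. Lengths are in m, angles in rad, forces in N, time in s.
With the tool pointing down it reaches from about 0.3 to 0.775 m from the base axis. Payload 14.6 kg.
Tool frame: the origin (TCP) lies midway between the tips of the shut fingers; the grasp point (between the pads) lies 19 mm behind it (ctrl.grip_depth is the z of the grasp point in the tool frame, in m); z points along the fingers, y is the line along which they close (so a half turn about z gives the same grasp; the last joint's range is limited). The gripper opens to 94 mm and grips with 3 to 60 N. Pads are 16 mm wide; open, the fingers measure 119 mm over their backs; the gripper's body (75 mm by 177 mm) begins 78 mm behind the grasp point.
Start: joints at [-1.382, 0.3, 1.521, -0, 1.321, -0.067], TCP at [0.139, -0.532, 0.177] pointing down, gripper open.
Joint ranges: [-3.03, 3.03], [-0.79, 2.21], [0.23, 2.52], [-1.04, 4.18], [0, 3.07], [-2.55, 2.55]. Speed limits (rad/s): [2.22, 2.22, 2.57, 3.14, 3.14, 3.14].

## Interface

Orientations are given as [roll, pitch, yaw] about the fixed x, y, z axes, in that order (R = Rz(yaw) Ry(pitch) Rx(roll)).
In Python, from station import ctrl gives the robot as it stands. The module is installed in compiled form; this text tells all that it offers.
- The arm moves only by the tool carry_out, never from a script. Its argument "commands" is a list of rows, each a list of 3 entries, a list of its own where there are three numbers: the closure, from 0 (fully open) to 1 (shut), then the shift along the tool's x, y, z in mm, then the turn, a rotation vector about the tool's x, y, z in rad. In form: [[gripper, [tx, ty, tz], [wx, wy, wz]], ...]. A call has 1 to 10 rows; each row shifts and turns the commanded pose from where the row before left it, along the tool's axes as they then stand; what a row does not reach is not made up. A row lasts 1/8 s, in which the tool goes at most 62.5 mm and 10.7 degrees, less where a joint would pass 70% of its speed; a pose out of reach is approached as far as the arm can. A call with a gripper value outside its range is refused whole. The fingers move at their own pace and stop on an object; "squeeze" is the grip in N (left out, the last holds). Time passes only in rows, so rows that do not move let the fingers close. It gives the time, the measured TCP pose, the force, the opening and the grip force at its end, in the units of the state.
- ctrl.get_obs(): the state, without advancing time (a new reading comes with each control period).
- ctrl.camera(name): name is "scene" or "top"; returns a dict with "img" (420x560x3 uint8, blue, green, red), "camera_matrix" (3x3 intrinsics, pixels), "k1" (the pictures are not rectified: a ray, as slopes to the right and down, at radius r is drawn at 1 + k1 r^2 times it, then the intrinsics apply), "rvec" (rotation vector, rad) and "tvec" (3), from world to camera coordinates, as OpenCV has them. Camera axes: x right, y down, z forward; pixel columns grow to the right and rows downward; lengths in m; the calibration is good to about 2 mm. A picture is of the moment at which its call begins. There is no depth.
- ctrl.hand_in(): hands the job in; it is judged then, once.
Trained networks look in the newest picture that a camera, given by its name, has taken for a name from the list of things; names that differ only in an ending like _2 or _b are one class to them, and where a whole thing is asked for, a point or a joint stands for the part that bears it (a point fixed in the world has none). Each returns a list of dicts, best first, with "score" (0 to 1); they miss things now and then, are a little off and sometimes report something else, mostly with a low value. They report only what shows in the picture. A call takes as long as a camera call. They do not tell look-alikes from the thing itself.
- ctrl.outline_of(thing, camera): "region" (420x560 bool, what is visible of it).
- ctrl.place_of(thing, camera): "at" ([x, y, z] in m, in world coordinates, good to about 4 mm: a listed point, or the origin of a listed thing).
The state is a dict: "time_s": time; "qpos": joint angles; "joint_vel": joint speeds; "tau": joint torques, N m; "ee_pos": TCP position; "eef_rot": TCP orientation; "force": force on the tool from outside, world axes, zero at the start; "moment": the same for the moment, N m; "grip_width": finger opening in m; "grip_force": force on a finger pad.
Only numpy, scipy, OpenCV 4.12 (cv2) and the standard library are available. Lean on these libraries where they do the work, as an engineer would, in place of code of your own. Each camera call takes 0.05 s, during which the arm holds its last target. There are 200 camera calls.

## Task

Pull the parts drawer right out to its stop, take the keyed shaft (not the plain round-headed spindle) and lift it out. Push it tip first into the pulley hub of the stripped printer drive, turning it until its key slips into the keyway, and keep pushing against the ejector spring until its collar sits fully down on the hub. Finish while still gripping the shaft and pressing it fully home: do not let go; leave the spindle standing in the drawer and the other things on the desk where they are.

Things in the scene. Friction and masses are not known exactly. Their poses are not given: they have to be found in the camera images.
- cabinet: Low grey parts cabinet fixed to the desk, 200 deep x 250 wide x 105 mm high, with one drawer. Origin at the centre of its underside; its -x axis points out of the front (towards the robot), z up.
- drawer (a joint): Its drawer: 0 is shut (as it starts), 0.15 m is out to its stop. Slides along the cabinet's -x axis and stays where it is left (friction about 1.5 N). Side walls 33 mm high; front panel 98 mm high, 12 mm thick, standing in front of the cabinet's front edge.
- drawer_handle (a point): Middle of the straight steel bar handle on the drawer front, on the bar's own axis, 75 mm above the desk: bar 10 mm thick, 90 mm long along the cabinet's y axis, with 40 mm free between bar and drawer front; it can be pinched from above, one finger on either side. Moves with the drawer; axes as the cabinet.
- drawer_block (a point): Centre of the top of a black block in the drawer, 29 mm above the desk, 60 mm behind the drawer's front panel. It has two round holes, 22 mm wide and 12 mm deep, at y = +45 and -45 mm of this point (axes as the cabinet): one holds the shaft, the other the spindle. Moves with the drawer.
- shaft: Keyed steel shaft, about 0.15 kg, 66 mm high, upright in a hole, tip down. Origin at the centre of its tip, z up. Round part 20 mm wide up to 32 mm; lowest 5 mm tapered to 13 mm. Key on its +x side: 6 mm wide, out to 15 mm from the axis, 14 to 32 mm above the tip. Collar 36 mm wide, 32 to 38 mm, with a tab above the key out to 25 mm. Its x axis starts within 0.6 rad of world +x.
- shaft_tang (a point): Centre of the flat upright tang on top of the shaft, 52 mm above its tip, axes as the shaft: the place to grip. The tang is 24 mm along x, 14 mm along y (across the flats), from 38 to 66 mm above the tip.
- spindle: Plain steel spindle 54 mm high with a round 26 mm head, no key and no flat tang, standing in the other hole; not needed. Origin at the centre of its foot, z up.
- drive: Stripped printer drive: aluminium chassis 200 x 120 x 24 mm fixed to the desk, an upright toothed pulley 76 mm wide, and a motor can (42 mm wide, top 56 mm above the desk, stub to 70 mm) 105 mm along +x. Origin on the desk on the pulley's axis, z up. The pulley is stiff (0.6 N m): it stays put when the key merely rubs on its hub. It is left turned up to 0.5 rad either way.
- hub_mouth (a point): Centre of the mouth of the pulley's hub, 75 mm above the desk; axes as the drive, not turned with the pulley. Hub 46 mm wide, bore 22 mm, keyway 8 mm wide, out to 16.5 mm, seen from above, pointing along the drive's +x to within 0.5 rad. Key not lined up: the shaft stops 14 mm deep, key on the hub's face. Lined up: it meets the ejector 22 mm deep and is home at 32 mm, collar on hub.
- ejector (a joint): Sprung round pad inside the bore, pressed down by the shaft's tip. 0 is up (22 mm below the mouth), 0.010 m when the shaft is fully home, 0.012 m at its stop. It pushes up with 3 N at 0 and 8 N at 0.010 m, enough to lift a loose shaft off its seat.
- usb_hub: White round plastic USB hub, 80 mm wide, 24 mm high, lying on the desk; a bystander. Origin at the centre of its underside.
- adapter: Black power adapter, 100 x 50 x 32 mm, lying on the desk; a bystander. Origin at the centre of its underside.
- screwdriver: Screwdriver lying on the desk; a bystander.
Not all that is in view belongs to the job. What is shaped like the drive but pink is not meant.

How it is judged:
On the way, in this order (a step that is already met when the one before it is completed fails the run):
1. the drawer is pulled out to its stop (at least 120 of 150 mm) (value of joint drawer above 0.12 m), for 0.1 s.
2. the keyed shaft is gripped and lifted clear of the drawer (tip more than 80 mm above the desk) (height (world z) of shaft above 0.08 m and contact force between the fingers and shaft above 1 N), for 0.1 s.
At the end, for the whole second after the job is handed in: Shaft keyed in the hub: tip at least 30.5 mm below the mouth (collar within 1.5 mm of the hub), within 3 mm of the axis, upright within 0.07 rad; ejector pressed over 8 mm; fingers still gripping the shaft (over 2 N), shaft pressed into the drive (over 4 N) (z of shaft in the frame of hub_mouth below -0.0305 m and horizontal distance between shaft and hub_mouth below 0.003 m and angle between the z axis of shaft and the z axis of drive, either way round below 0.07 rad and value of joint ejector above 0.008 m and contact force between shaft and drive above 4 N and contact force between the fingers and shaft above 2 N); the arm keeps its last pose, push and grip.
It fails at once if the spindle is lifted out of its hole or tipped over (height (world z) of spindle above 0.035 m or angle between spindle's own z axis and vertical above 0.5 rad).
It fails at once if a bystander on the desk is moved more than 30 mm (distance of any of usb_hub, adapter, screwdriver from where it was at the start of the episode above 0.03 m).
It also fails if it takes over 67 s, if anything falls off the work surface, if the arm or the gripper's body presses on something with over 40 N, if the wrist force passes 120 N, or if a joint passes its speed limit or range.

## Working session

There is one attempt and no reset: what is moved stays moved. The work goes in short steps, Python scripts to look and compute and a tool call to move; the robot and the scene stay as the last step left them, time stands still between calls to the robot, and variables do not carry over. Pictures are saved under pics/ and viewed, at most 10 in all, crops included, and the job is handed in when it is done.

Besides the shell and the picture viewer there is one more tool, called after ">>>" in YAML: its name, and indented under it one key for each argument. carry_out: Moves the arm, as the interface text tells. Its arguments: {"type":"object","properties":{"commands":{"type":"array","items":{"type":"array"}},"squeeze":{"type":"number"}},"required":["commands"]}

```bash
mkdir -p pics
cat > h.py <<'E'
import numpy as np, cv2
from station import ctrl
def cam(n):
    c=ctrl.camera(n); return c
def ray(c,u,v):
    K=c["camera_matrix"]; d=np.array([(u-K[0,2])/K[0,0],(v-K[1,2])/K[1,1]]); s=d.copy()
    for _ in range(30): s=d/(1+c["k1"]*(s@s))
    R,_=cv2.Rodrigues(np.array(c["rvec"],float)); t=np.array(c["tvec"],float).ravel()
    return -R.T@t, R.T@np.array([s[0],s[1],1.])
def atz(c,u,v,z):
    o,d=ray(c,u,v); return o+d*(z-o[2])/d[2]
def tri(rs):
    A=0;b=0
    for o,d in rs:
        d=d/np.linalg.norm(d);P=np.eye(3)-np.outer(d,d);A=A+P;b=b+P@o
    return np.linalg.solve(A,b)
def proj(c,p):
    R,_=cv2.Rodrigues(np.array(c["rvec"],float)); q=R@np.array(p)+np.array(c["tvec"],float).ravel()
    s=q[:2]/q[2]; s=s*(1+c["k1"]*(s@s)); K=c["camera_matrix"]
    return np.array([K[0,0]*s[0]+K[0,2],K[1,1]*s[1]+K[1,2]])
E
python3 - <<'E'
from h import *
cs={n:cam(n) for n in("scene","top")}
for n in cs:
    cv2.imwrite(f"pics/{n}0.png",cs[n]["img"])
    print(n,"campos",ray(cs[n],280,210)[0].round(3),"k1",cs[n]["k1"])
    for t in ["cabinet","drawer_handle","drawer_block","shaft","shaft_tang","spindle","drive","hub_mouth","usb_hub","adapter","screwdriver"]:
        try: print(t,[(round(r["score"],2),np.round(r["at"],3).tolist(),proj(cs[n],r["at"]).round().tolist()) for r in ctrl.place_of(t,n)][:4])
        except Exception as e: print(t,e)
print(ctrl.get_obs())
E
```

```text
scene campos [ 1.202 -0.64   0.884] k1 -0.13700870413856336
cabinet [(0.95, [0.756, 0.174, 0.003], [420.0, 231.0])]
drawer_handle [(0.67, [0.6, 0.148, 0.075], [369.0, 179.0])]
drawer_block []
shaft [(0.55, [0.602, 0.146, 0.077], [369.0, 178.0])]
shaft_tang []
spindle []
drive [(0.66, [0.289, -0.206, -0.002], [178.0, 196.0]), (0.6, [0.574, -0.194, -0.0], [250.0, 260.0])]
hub_mouth [(0.96, [0.282, -0.206, 0.072], [173.0, 172.0]), (0.73, [0.57, -0.197, 0.075], [246.0, 236.0])]
usb_hub [(0.96, [0.386, 0.003, 0.002], [266.0, 181.0])]
adapter [(0.62, [0.597, -0.45, 0.001], [155.0, 327.0])]
screwdriver [(0.8, [0.379, -0.478, -0.003], [95.0, 269.0])]
top campos [ 0.456 -0.098  1.045] k1 0.007565165616480514
cabinet [(0.65, [0.751, 0.173, 0.0], [173.0, 122.0])]
drawer_handle [(0.93, [0.597, 0.148, 0.075], [174.0, 178.0])]
drawer_block []
shaft []
shaft_tang []
spindle []
drive [(0.69, [0.284, -0.21, -0.004], [324.0, 313.0]), (0.66, [0.569, -0.197, 0.002], [320.0, 196.0])]
hub_mouth [(0.92, [0.572, -0.201, 0.076], [325.0, 191.0]), (0.76, [0.283, -0.208, 0.076], [327.0, 319.0]), (0.73, [0.385, 
[... 198 characters left out ...]
276.0])]
{'time_s': 1.2, 'qpos': array([-1.38161155e+00,  2.99894482e-01,  1.52099358e+00, -8.75154769e-06,
        1.32065988e+00, -6.66022310e-02]), 'joint_vel': array([-3.85082641e-04,  4.00567441e-04,  8.44807884e-04, -8.34797190e-07,
        4.11390002e-04,  1.76348342e-03]), 'tau': array([-1.25491693e-03, -5.31660533e+01, -3.52920949e+01,  7.08856643e-02,
        2.13068834e-02,  3.95076927e-05]), 'ee_pos': array([ 0.13914823, -0.532112  ,  0.17715133]), 'eef_rot': array([3.14154861e+00, 1.14360441e-05, 2.55789169e-01]), 'force': array([-1.5503005 ,  0.39436377, -0.01602106]), 'moment': array([-0.01702466,  0.0009441 , -0.0044916 ]), 'grip_force': 0.0, 'grip_width': 0.0938809058504829}
```

View pics/top0.png

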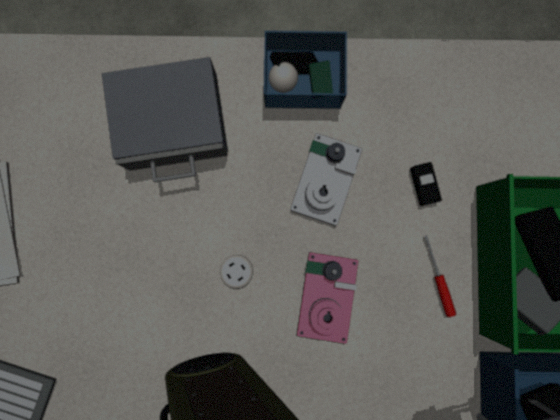

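View pics/scene0.png

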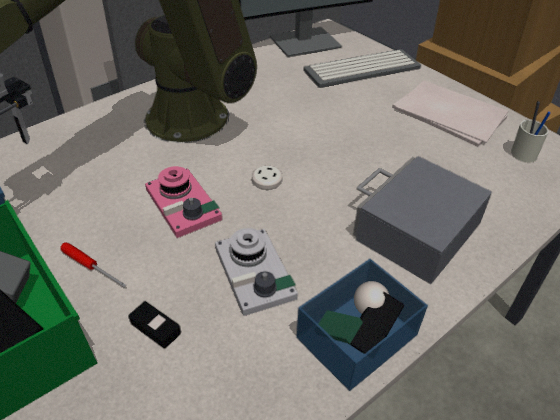

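The top view shows the silver drive, with its hub at (322,191) and motor at (336,152). The pink look-alike is at (328,317), the cabinet at (165,110), and the handle bar runs from about (155,181) to (196,176). The silver drive fits the description, because the task text rules out the pink one. I'll enlarge it to confirm and read the keyway.

Run:
```python
from h import *
c=cam("top"); s=cam("scene")
a=cv2.resize(c["img"][125:230,285:365],(400,525),interpolation=3)
b=cv2.resize(s["img"][215:315,210:300],(400,444),interpolation=3); b=cv2.copyMakeBorder(b,0,81,0,0,0)
im=cv2.convertScaleAbs(np.hstack([a,b]),alpha=1.3)
cv2.imwrite("pics/crop1.png",im)
cv2.imwrite("pics/handle.png",cv2.resize(c["img"][130:200,130:230],(800,560),interpolation=3))
m=ctrl.outline_of("drive","top")
for r in m[:2]:
    y,x=np.nonzero(r["region"]); print(r["score"],x.mean(),y.mean(),cv2.minAreaRect(np.c_[x,y].astype(np.float32)))
m=ctrl.outline_of("cabinet","top")
for r in m[:1]:
    y,x=np.nonzero(r["region"]); print(r["score"],cv2.minAreaRect(np.c_[x,y].astype(np.float32)))
hub=atz(c,322,190,.075); mot=atz(c,336,151,.07); print(hub,mot)
for p in [(155,181),(196,176)]: print(atz(c,*p,.075))
H=[ctrl.place_of("hub_mouth",n) for n in("top","scene")]
```

```text
0.92 326.9901826484018 297.912100456621 ((327.04998779296875, 297.6499938964844), (52.60874557495117, 85.55992889404297), 8.130102157592773)
0.66 325.29569758766473 179.33772693359862 ((325.1499938964844, 179.0500030517578), (50.28021240234375, 82.21920776367188), 18.434947967529297)
0.76 ((164.69664001464844, 121.45234680175781), (116.87255096435547, 115.70016479492188), 81.57302856445312)
[ 0.57505545 -0.19413672  0.075     ] [ 0.66749684 -0.22647255  0.07      ]
[0.59007025 0.19075487 0.075     ]
[0.60313831 0.09668657 0.075     ]
```

View pics/crop1.png

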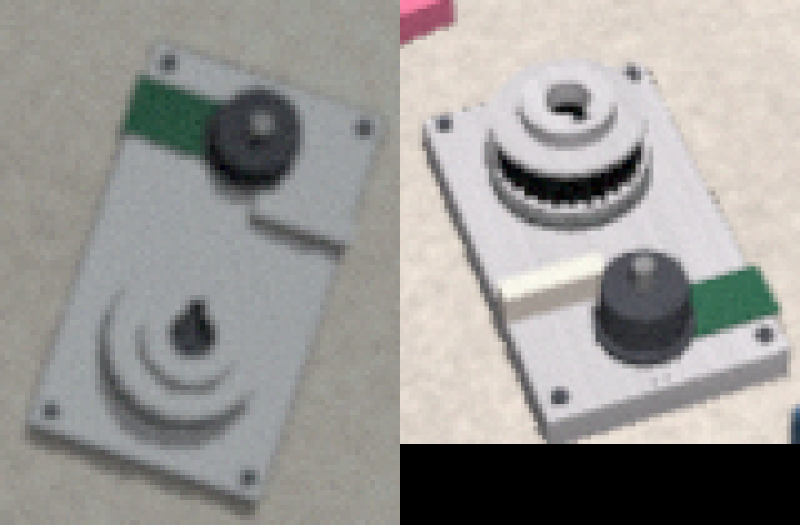

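View pics/handle.png

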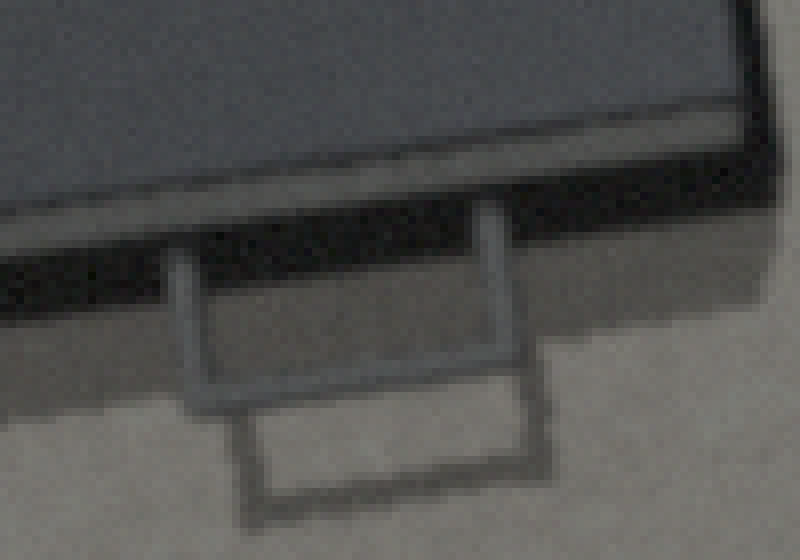

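The crop confirms the silver drive: its hub bore is at top pixel (323.5,190.5), with the keyway pointing almost straight up (world +x) and slightly right. The handle bar runs from (155.6,179.1) to (193.8,174.6).

```bash
cat >> h.py <<'E'
from scipy.spatial.transform import Rotation as Ro
def go(p,yaw=None,obs=None):
    o=obs or ctrl.get_obs(); R=Ro.from_euler('xyz',o["eef_rot"]).as_matrix()
    y0=np.arctan2(R[1,0],R[0,0]); 
    print("shift mm",(R.T@(np.array(p)-o["ee_pos"])*1000).round(1),"from",o["ee_pos"].round(4),"rpy",o["eef_rot"].round(4),
      "" if yaw is None else "wz %.4f"%(-((yaw-y0+np.pi)%(2*np.pi)-np.pi)))
E
python3 - <<'E'
from h import *
c=cam("top"); s=cam("scene")
a=atz(c,155.6,179.1,.075);b=atz(c,193.8,174.6,.075);print(a,b,(a+b)/2,np.linalg.norm(a-b))
d=a-b; print("cab yaw bar",np.arctan2(-d[0],d[1]))
# front top edge of panel, z=.098
e1=atz(c,130,157,.098);e2=atz(c,222.5,142.7,.098);d=e1-e2;print("yaw edge",np.arctan2(-d[0],d[1]),np.linalg.norm(d))
print("tri handle",tri([ray(c,174.7,176.9),ray(s,368,180)]))
print("tri hub",tri([ray(c,323.5,190.5),ray(s,210+570/400*90-90+ -0 if 0 else 210+170*90/400,215+98*100/444)]))
k0=atz(c,285+192/5,125+328/5,.075);k1=atz(c,285+199/5,125+300/5,.075);print(k0,k1,np.arctan2(*(k1-k0)[[1,0]]))
go([.599,.147,.15],1.716)
E
```

```text
[0.59450255 0.18953422 0.075     ] [0.60631704 0.10185569 0.075     ] [0.60040979 0.14569495 0.075     ] 0.08847093765398455
cab yaw bar 0.13394107226154442
yaw edge 0.17136515631720836 0.2110716259951941
tri handle [0.60072611 0.14652023 0.07093633]
tri hub [ 0.57452674 -0.19649161  0.07613609]
[ 0.57371525 -0.1973667   0.075     ] [ 0.58673581 -0.20048887  0.075     ] -0.23534470511104572
shift mm [ 616.7 -540.7   27.1] from [ 0.1391 -0.5321  0.1771] rpy [3.1416 0.     0.2558] wz -1.4602
```

>>> carry_out:
  commands:
    - [0.65,[44,-38.6,0],[0,0,0]]
    - [0.65,[44,-38.6,0],[0,0,0]]
    - [0.65,[44,-38.6,0],[0,0,0]]
    - [0.65,[44,-38.6,0],[0,0,0]]
    - [0.65,[44,-38.6,0],[0,0,0]]
    - [0.65,[44,-38.6,0],[0,0,0]]
    - [0.65,[44,-38.6,0],[0,0,0]]
    - [0.65,[44,-38.6,0],[0,0,0]]
    - [0.65,[44,-38.6,0],[0,0,0]]
    - [0.65,[44,-38.6,0],[0,0,0]]
  squeeze: 20

```text
time_s: 2.85
ee_pos: [0.4681, -0.0455, 0.1774]
eef_rot: [3.141, -0.001, 0.256]
force: [0.1, -1.0, -0.0]
grip_width: 0.0326
grip_force: 0.0
```

>>> carry_out:
  commands:
    - [0.65,[44,-38.6,0],[0,0,0]]
    - [0.65,[44,-38.6,0],[0,0,0]]
    - [0.65,[44,-38.6,0],[0,0,0]]
    - [0.65,[44,-38.6,0],[0,0,0]]
    - [0.65,[0,0,4],[0,0,-0.183]]
    - [0.65,[0,0,4],[0,0,-0.183]]
    - [0.65,[0,0,4],[0,0,-0.183]]
    - [0.65,[0,0,4],[0,0,-0.183]]
    - [0.65,[0,0,4],[0,0,-0.183]]
    - [0.65,[0,0,4],[0,0,-0.183]]

```text
time_s: 4.1
ee_pos: [0.5984, 0.1466, 0.1529]
eef_rot: [-3.142, 0.0, 1.36]
force: [-0.4, 0.4, 0.7]
grip_width: 0.0328
grip_force: 0.0
```

>>> carry_out:
  commands:
    - [0.65,[0,0,4],[0,0,-0.183]]
    - [0.65,[0,0,4],[0,0,-0.183]]
    - [0.65,[0,0,0],[0,0,0]]
    - [0.65,[0,0,0],[0,0,0]]

```text
time_s: 4.6
ee_pos: [0.5984, 0.1466, 0.1453]
eef_rot: [3.141, -0.0, 1.716]
force: [0.5, -1.2, 1.2]
grip_width: 0.033
grip_force: 0.0
```

Run:
```python
from h import *
go([.600,.147,.056],1.72); print(ctrl.get_obs()["grip_width"])
```

```text
shift mm [ 0.2  1.6 89.3] from [0.5984 0.1466 0.1453] rpy [ 3.1414 -0.      1.7156] wz -0.0044
0.03296507413777301
```

>>> carry_out:
  commands:
    - [0.65,[0,1.5,25],[0,0,0]]
    - [0.65,[0,0,25],[0,0,0]]
    - [0.65,[0,0,25],[0,0,0]]
    - [0.65,[0,0,14],[0,0,0]]
    - [1,[0,0,0],[0,0,0]]
    - [1,[0,0,0],[0,0,0]]
    - [1,[0,0,0],[0,0,0]]
    - [1,[0,0,0],[0,0,0]]

```text
time_s: 5.6
ee_pos: [0.6001, 0.1468, 0.0567]
eef_rot: [3.141, -0.0, 1.72]
force: [0.6, 0.2, -0.1]
grip_width: 0.0007
grip_force: 0.0
```

Run:
```python
from h import *
c=cam("top"); s=cam("scene")
a=cv2.resize(c["img"][130:200,130:230],(400,280),interpolation=3)
b=cv2.resize(s["img"][130:230,320:420],(400,400),interpolation=3); a=cv2.copyMakeBorder(a,0,120,0,0,0)
cv2.imwrite("pics/miss.png",np.hstack([a,b]))
for n in("top","scene"): print([(round(r["score"],2),np.round(r["at"],3).tolist(),) for r in ctrl.place_of("drawer_handle",n)])
print(proj(c,[.6,.147,.056]),proj(s,[.6,.147,.056]))
```

```text
[(0.71, [0.599, 0.15, 0.074])]
[(0.86, [0.603, 0.147, 0.078])]
[176.14358448 178.24147284] [367.24491235 184.43517702]
```

View pics/miss.png

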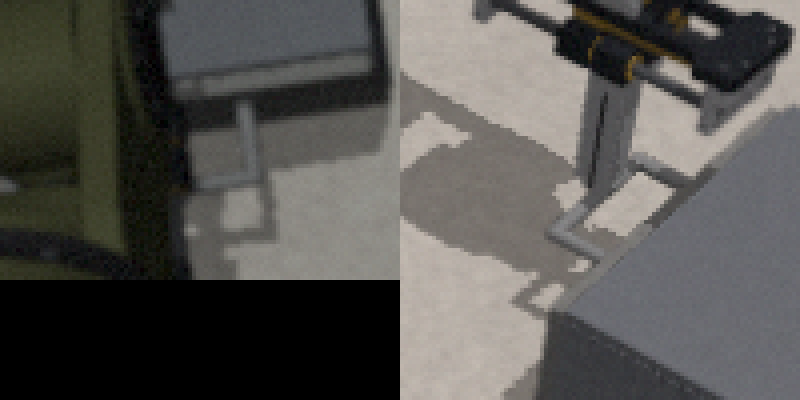

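The fingers closed on nothing. They stand right at the bar, at crop (600,195), and hide part of it, so I need a closer look.

Run:
```python
from h import *
s=cam("scene"); o=ctrl.get_obs(); print(o["force"],o["grip_width"],o["ee_pos"])
x0,y0=345,155
im=cv2.resize(s["img"][y0:y0+45,x0:x0+60],(800,600),interpolation=cv2.INTER_CUBIC)
k=800/60
for p,col in [([.6,.147,.056],(0,0,255)),([.6,.147,.075],(0,255,0)),([.5945,.1895,.075],(255,0,0)),([.6063,.1019,.075],(255,0,0)),([.6,.147,.095],(0,255,255))]:
    q=(proj(s,p)-[x0,y0]+.5)*k; cv2.circle(im,tuple(int(v) for v in q),5,col,-1)
cv2.imwrite("pics/miss2.png",im)
```

```text
[-0.18363717  0.3535404  -0.32445662] 0.00023958864238197088 [0.59987893 0.14678976 0.05620927]
```

View pics/miss2.png

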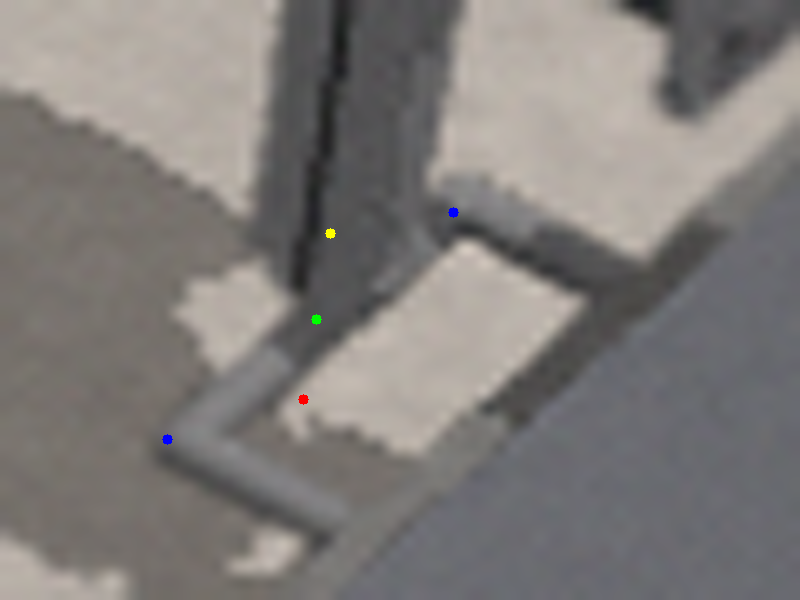

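>>> carry_out:
  commands:
    - [1,[0,-3,0],[0,0,0]]
    - [1,[0,-3,0],[0,0,0]]

```text
time_s: 6.1
ee_pos: [0.5936, 0.1459, 0.0561]
eef_rot: [-3.141, 0.0, 1.72]
force: [0.3, 0.4, -0.2]
grip_width: 0.0005
grip_force: 0.0
```

>>> carry_out:
  commands:
    - [1,[0,-3,0],[0,0,0]]
    - [1,[0,-3,0],[0,0,0]]

```text
time_s: 6.35
ee_pos: [0.5878, 0.145, 0.0562]
eef_rot: [3.142, -0.0, 1.72]
force: [-0.3, -0.3, -0.1]
grip_width: 0.0005
grip_force: 0.0
```

Run:
```python
from h import *
s=cam("scene"); c=cam("top"); o=ctrl.get_obs(); print(o["force"],o["grip_width"],o["ee_pos"])
x0,y0=345,155
a=cv2.resize(s["img"][y0:y0+45,x0:x0+60],(480,360),interpolation=cv2.INTER_CUBIC)
cv2.imwrite("pics/miss3.png",a)
print([(round(r["score"],2),np.round(r["at"],3).tolist()) for r in ctrl.place_of("drawer_handle","top")])
```

```text
[0.27743288 0.14397258 0.04409991] 0.00037614914758257376 [0.5877614  0.14498852 0.0562084 ]
[(0.86, [0.598, 0.149, 0.076]), (0.63, [0.603, -0.45, 0.001])]
```

View pics/miss3.png

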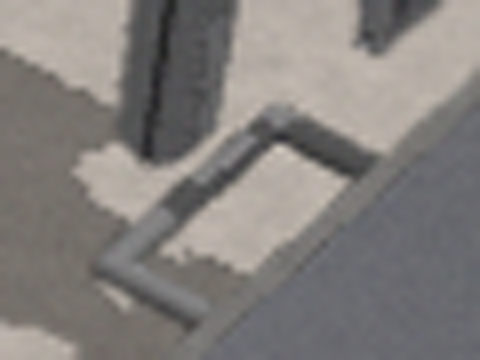

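The fingers are now clear of the bar on the robot side. The visible tip is at scene pixel (364.4,175.6), higher than the reported TCP should project.

Run:
```python
from h import *
s=cam("scene"); o=ctrl.get_obs(); p=o["ee_pos"]; print("proj tcp",proj(s,p))
u,v=345+155/8,155+165/8
for z in (.04,.056,.065,.075,.085,.095): print(atz(s,u,v,z).round(4))
for x in (.555,.5878,.6): print([proj(s,[x,.145,z]).round(1).tolist() for z in (.056,.075,.095,.12)])
print([(r["score"],r["at"].round(3) if hasattr(r["at"],'round') else r["at"]) for r in ctrl.place_of("cabinet","scene")])
```

```text
proj tcp [363.14785573 182.18384549]
[0.5601 0.1814 0.04  ]
[0.5723 0.1659 0.056 ]
[0.5791 0.1571 0.065 ]
[0.5867 0.1474 0.075 ]
[0.5943 0.1376 0.085 ]
[0.6019 0.1279 0.095 ]
[[353.5, 175.5], [354.4, 169.5], [355.3, 163.1], [356.4, 154.9]]
[[363.1, 182.2], [364.0, 176.2], [365.0, 169.8], [366.3, 161.6]]
[[366.7, 184.8], [367.7, 178.8], [368.7, 172.4], [370.1, 164.1]]
[(0.82, [0.7551, 0.1768, 0.0002])]
```

>>> carry_out:
  commands:
    - [1,[0,-25,0],[0,0,0]]
    - [1,[0,0,20],[0,0,0]]
    - [1,[0,0,18],[0,0,0]]
    - [1,[0,0,10],[0,0,0]]
    - [1,[0,0,3],[0,0,0]]

```text
time_s: 7.22
ee_pos: [0.5632, 0.1413, 0.0044]
eef_rot: [-3.141, 0.0, 1.72]
force: [1.5, -0.7, 0.1]
grip_width: 0.0003
grip_force: 0.0
```

Run:
```python
from h import *
o=ctrl.get_obs(); print(ctrl.grip_depth,o["ee_pos"],o["force"],o["qpos"])
s=cam("scene"); print("proj",[proj(s,o["ee_pos"]+[0,0,d]).round(1) for d in(0,.01,.02,.025)])
cv2.imwrite("pics/tip.png",cv2.resize(s["img"][150:210,325:405],(640,480),interpolation=2))
```

```text
-0.0188 [0.56316653 0.14128167 0.00440328] [ 1.50534828 -0.74976861  0.11478897] [1.82717165e-01 5.61481111e-01 1.58217803e+00 4.98305845e-06
 9.98892283e-01 3.37456742e-02]
proj [array([352.6, 193.4]), array([353. , 190.4]), array([353.4, 187.4]), array([353.6, 185.9])]
```

View pics/tip.png

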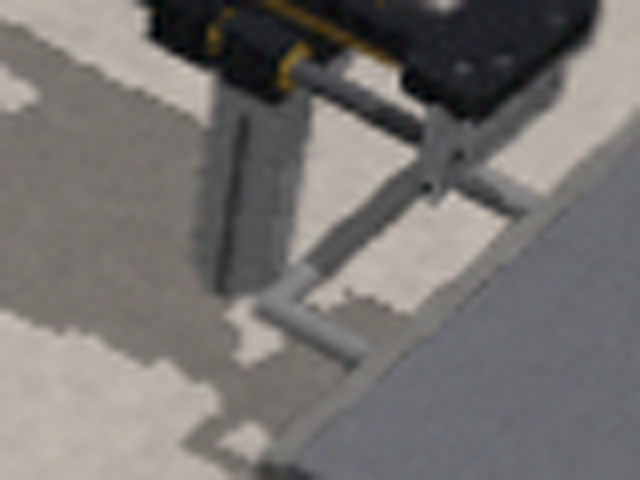

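>>> carry_out:
  commands:
    - [1,[0,-25,0],[0,0,0]]
    - [1,[0,0,10],[0,0,0]]
    - [1,[0,0,4],[0,0,0]]
    - [1,[0,0,0],[0,0,0]]

```text
time_s: 7.78
ee_pos: [0.5389, 0.1376, -0.0092]
eef_rot: [-3.141, 0.0, 1.72]
force: [0.4, 0.8, 0.1]
grip_width: 0.0003
grip_force: 0.0
```

>>> carry_out:
  commands:
    - [1,[0,0,2],[0,0,0]]
    - [1,[0,0,0],[0,0,0]]

```text
time_s: 8.02
ee_pos: [0.5387, 0.1376, -0.0109]
eef_rot: [3.142, -0.0, 1.72]
force: [0.4, -1.0, -0.5]
grip_width: 0.0004
grip_force: 0.0
```

>>> carry_out:
  commands:
    - [1,[0,0,2],[0,0,0]]
    - [1,[0,0,0],[0,0,0]]

```text
time_s: 8.28
ee_pos: [0.5385, 0.1376, -0.013]
eef_rot: [-3.141, -0.0, 1.72]
force: [0.5, 0.0, -0.1]
grip_width: 0.0006
grip_force: 0.0
```

>>> carry_out:
  commands:
    - [1,[0,0,2],[0,0,0]]
    - [1,[0,0,0],[0,0,0]]

```text
time_s: 8.52
ee_pos: [0.5385, 0.1376, -0.015]
eef_rot: [-3.141, 0.0, 1.72]
force: [1.0, 0.2, 0.0]
grip_width: 0.0006
grip_force: 0.0
```

The TCP reads −15 mm with no contact, which confirms that the reported TCP lies beyond the real tips. I'll go on until the fingers touch the desk.

>>> carry_out:
  commands:
    - [1,[0,0,2],[0,0,0]]
    - [1,[0,0,0],[0,0,0]]

```text
time_s: 8.78
ee_pos: [0.5384, 0.1376, -0.017]
eef_rot: [-3.141, -0.0, 1.72]
force: [0.1, -0.3, 0.7]
grip_width: 0.0006
grip_force: 0.0
```

>>> carry_out:
  commands:
    - [1,[0,0,2],[0,0,0]]
    - [1,[0,0,0],[0,0,0]]

```text
time_s: 9.02
ee_pos: [0.5385, 0.1376, -0.019]
eef_rot: [-3.141, -0.0, 1.72]
force: [0.0, -0.3, 0.4]
grip_width: 0.0004
grip_force: 0.0
```

>>> carry_out:
  commands:
    - [1,[0,0,2],[0,0,0]]
    - [1,[0,0,0],[0,0,0]]

```text
time_s: 9.28
ee_pos: [0.5384, 0.1376, -0.021]
eef_rot: [-3.141, 0.0, 1.72]
force: [0.5, -0.2, 0.2]
grip_width: 0.0005
grip_force: 0.0
```

>>> carry_out:
  commands:
    - [1,[0,0,2],[0,0,0]]
    - [1,[0,0,0],[0,0,0]]

```text
time_s: 9.52
ee_pos: [0.5384, 0.1376, -0.023]
eef_rot: [-3.141, -0.0, 1.72]
force: [-1.2, 0.2, 0.4]
grip_width: 0.0005
grip_force: 0.0
```

>>> carry_out:
  commands:
    - [1,[0,0,1.5],[0,0,0]]
    - [1,[0,0,0],[0,0,0]]

```text
time_s: 9.78
ee_pos: [0.5385, 0.1376, -0.0244]
eef_rot: [-3.141, 0.0, 1.72]
force: [0.3, 0.1, -0.7]
grip_width: 0.0006
grip_force: 0.0
```

>>> carry_out:
  commands:
    - [1,[0,0,1.5],[0,0,0]]
    - [1,[0,0,0],[0,0,0]]

```text
time_s: 10.02
ee_pos: [0.5385, 0.1376, -0.026]
eef_rot: [-3.141, -0.0, 1.72]
force: [-1.1, 0.3, 0.6]
grip_width: 0.0004
grip_force: 0.0
```

>>> carry_out:
  commands:
    - [1,[0,0,1.5],[0,0,0]]
    - [1,[0,0,0],[0,0,0]]

```text
time_s: 10.28
ee_pos: [0.5385, 0.1376, -0.0275]
eef_rot: [-3.141, -0.0, 1.72]
force: [1.4, -0.5, -0.3]
grip_width: 0.0008
grip_force: 0.0
```

>>> carry_out:
  commands:
    - [1,[0,0,1.5],[0,0,0]]
    - [1,[0,0,0],[0,0,0]]

```text
time_s: 10.52
ee_pos: [0.5387, 0.1376, -0.0281]
eef_rot: [3.141, 0.0, 1.72]
force: [-4.7, -1.2, 10.4]
grip_width: 0.0003
grip_force: 5.6
```

>>> carry_out:
  commands:
    - [1,[0,0,1.5],[0,0,0]]
    - [1,[0,0,0],[0,0,0]]

```text
time_s: 10.78
ee_pos: [0.5388, 0.1376, -0.0282]
eef_rot: [3.141, 0.0, 1.72]
force: [-13.4, -3.3, 29.5]
grip_width: 0.0001
grip_force: 14.8
```

>>> carry_out:
  commands:
    - [1,[0,0,1.5],[0,0,0]]
    - [1,[0,0,0],[0,0,0]]

```text
time_s: 11.02
ee_pos: [0.5388, 0.1377, -0.0284]
eef_rot: [3.141, 0.0, 1.72]
force: [-22.3, -5.8, 48.0]
grip_width: 0.0005
grip_force: 24.1
```

The tips touch the desk at a reported z of −0.028, so they really are 28 mm above the reported TCP, with no visible tilt. From here I apply that offset: to grip the bar with the tips at 0.056, the reported z must be 0.028.

>>> carry_out:
  commands:
    - [1,[0,0,-40],[0,0,0]]
    - [0.65,[0,0,-40],[0,0,0]]
    - [0.65,[0,0,-36],[0,0,0]]
    - [0.65,[0,31,0],[0,0,0]]
    - [0.65,[0,31,0],[0,0,0]]
    - [0.65,[0,0,0],[0,0,0]]

```text
time_s: 11.78
ee_pos: [0.6007, 0.1468, 0.0836]
eef_rot: [-3.142, -0.0, 1.72]
force: [-1.0, 0.4, -1.0]
grip_width: 0.0327
grip_force: 0.0
```

Run:
```python
from h import *
go([.600,.147,.028],1.72)
```

```text
shift mm [ 0.3 -0.7 55.6] from [0.6007 0.1468 0.0836] rpy [-3.1415 -0.      1.7196] wz -0.0004
```

>>> carry_out:
  commands:
    - [0.65,[0,0,20],[0,0,0]]
    - [0.65,[0,0,20],[0,0,0]]
    - [0.65,[0,0,15],[0,0,0]]
    - [1,[0,0,0],[0,0,0]]
    - [1,[0,0,0],[0,0,0]]
    - [1,[0,0,0],[0,0,0]]

```text
time_s: 12.52
ee_pos: [0.6003, 0.1469, 0.0301]
eef_rot: [3.14, -0.0, 1.72]
force: [-0.1, 0.0, 2.9]
grip_width: 0.0096
grip_force: 20.0
```

Gripped: the width is 9.6 mm on the 10 mm bar. Now I'll pull.

>>> carry_out:
  commands:
    - [1,[0,-10,0],[0,0,0]]
    - [1,[0,-20,0],[0,0,0]]
    - [1,[0,-20,0],[0,0,0]]
    - [1,[0,-20,0],[0,0,0]]
    - [1,[0,-20,0],[0,0,0]]
    - [1,[0,-20,0],[0,0,0]]
    - [1,[0,-20,0],[0,0,0]]
    - [1,[0,-15,0],[0,0,0]]
    - [1,[0,-5,0],[0,0,0]]
    - [1,[0,0,0],[0,0,0]]

```text
time_s: 13.78
ee_pos: [0.4526, 0.123, 0.03]
eef_rot: [3.138, 0.002, 1.72]
force: [8.9, -13.0, 0.4]
grip_width: 0.0095
grip_force: 20.0
```

>>> carry_out:
  commands:
    - [0.65,[0,1,0],[0,0,0]]
    - [0.65,[0,0,0],[0,0,0]]
    - [0.65,[0,0,-50],[0,0,0]]
    - [0.65,[0,0,-50],[0,0,0]]
    - [0.65,[-48,-30,0],[0,0,0]]
    - [0.65,[-48,-30,0],[0,0,0]]
    - [0.65,[-48,-30,0],[0,0,0]]
    - [0.65,[-48,-30,0],[0,0,0]]
    - [0.65,[-48,-30,0],[0,0,0]]
    - [0.65,[-48,-30,0],[0,0,0]]

```text
time_s: 15.02
ee_pos: [0.3161, -0.188, 0.1293]
eef_rot: [3.141, 0.0, 1.72]
force: [1.1, -0.5, 0.0]
grip_width: 0.0328
grip_force: 0.0
```

>>> carry_out:
  commands:
    - [0.65,[-48,-30,0],[0,0,0]]
    - [0.65,[-48,-30,0],[0,0,0]]
    - [0.65,[-48,-30,0],[0,0,0]]
    - [0.65,[0,0,0],[0,0,0]]

```text
time_s: 15.52
ee_pos: [0.2481, -0.3444, 0.1288]
eef_rot: [-3.141, -0.001, 1.716]
force: [-0.5, -0.6, -0.2]
grip_width: 0.0329
grip_force: 0.0
```

Run:
```python
from h import *
cs={n:cam(n) for n in("top","scene")}
for n in cs:
    for t in ["drawer_handle","drawer_block","shaft","shaft_tang","spindle","hub_mouth"]:
        print(n,t,[(round(r["score"],2),np.round(r["at"],4).tolist(),proj(cs[n],r["at"]).round(1).tolist()) for r in ctrl.place_of(t,n)][:3])
    cv2.imwrite(f"pics/{n}1.png",cs[n]["img"])
p=[.566,.145,.06]
ims=[]
for n,w in (("top",60),("scene",60)):
    u,v=proj(cs[n],p).astype(int); print(n,u,v,"crop origin",u-w//2-5,v-w//2-5)
    ims.append(cv2.resize(cs[n]["img"][v-w//2-5:v+w//2+5,u-w//2-5:u+w//2+5],(400,400),interpolation=cv2.INTER_CUBIC))
a=cv2.convertScaleAbs(np.hstack(ims),alpha=1.6)
cv2.imwrite("pics/drawer.png",a)
```

```text
top drawer_handle [(0.91, [0.4519, 0.1223, 0.0751], [182.8, 241.6])]
top drawer_block [(0.7, [0.5688, 0.1424, 0.0285], [180.4, 192.8]), (0.19, [0.3856, 0.0065, 0.004], [236.1, 269.6])]
top shaft [(0.63, [0.564, 0.1844, 0.019], [164.0, 195.0])]
top shaft_tang [(0.62, [0.5587, 0.186, 0.0719], [157.0, 194.7])]
top spindle [(0.63, [0.5755, 0.1005, 0.017], [198.8, 190.9])]
top hub_mouth [(0.94, [0.2831, -0.2078, 0.071], [326.9, 318.8]), (0.76, [0.5714, -0.1968, 0.0715], [323.0, 191.8])]
scene drawer_handle [(0.81, [0.4552, 0.1213, 0.0755], [319.7, 153.5])]
scene drawer_block [(0.57, [0.5696, 0.1448, 0.0319], [356.6, 185.9])]
scene shaft [(0.79, [0.5564, 0.1838, 0.0179], [362.9, 181.2])]
scene shaft_tang [(0.54, [0.5614, 0.185, 0.0675], [367.1, 166.8])]
scene spindle [(0.46, [0.5768, 0.1003, 0.0165], [345.3, 199.5]), (0.37, [0.3815, -0.4804, -0.0006], [94.2, 269.5])]
scene hub_mouth [(0.75, [0.2851, -0.2046, 0.072], [173.7, 172.4]), (0.69, [0.5726, -0.1974, 0.0783], [246.8, 236.1]), (0.19, [0.379, -0.4806, -0.0009], [93.6, 268.9])]
top 176 192 crop origin 141 157
scene 356 176 crop origin 321 141
```

View pics/drawer.png

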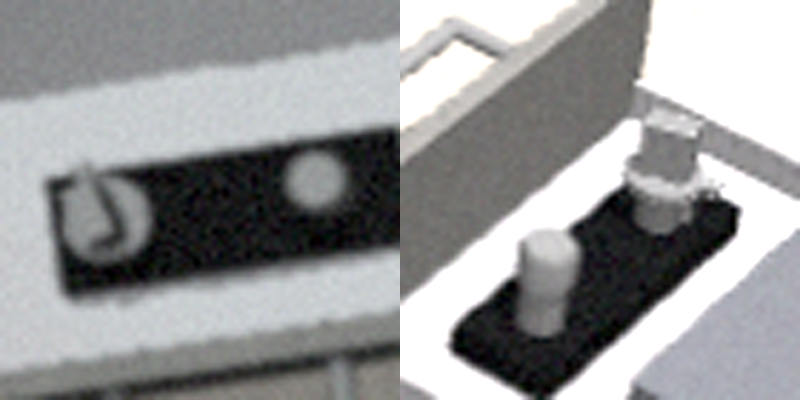

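The top crop shows the keyed shaft on the left, at (108,218), top pixel about (160,195): it has the wide collar, a tab pointing up-left and the flat tang. The plain round-headed spindle is on the right, at (316,180), top pixel about (196,188). So the shaft is in the +y hole.

Run:
```python
from h import *
c=cam("top"); s=cam("scene"); k=400/70
print("tri tang top",tri([ray(c,157,194.7),ray(s,367.1,166.8)]))
C=np.array([.561,.187])
for cc,(x,y),o in ((c,(85,166),(141,157)),(s,(316,190),(321,141))):
    p=atz(cc,o[0]+x/k,o[1]+y/k,.053)[:2]; d=p-C; print(p,np.linalg.norm(d),np.arctan2(d[1],d[0]))
# template fit of yaw / centre: bright collar+tab silhouette vs dark block, top view
g=cv2.cvtColor(c["img"],6).astype(float); m=(g>70)
print(g[185:206,148:172].astype(int))
go([.561,.187,.129],.4)
```

```text
tri tang top [0.55941044 0.18783696 0.06497133]
[0.58117664 0.1948158 ] 0.021637549625254476 0.36957003857345255
[0.58496826 0.19638134] 0.025738817764419216 0.37307653147981246
[[127 130 126 128 127 118 115 106  99 110 119 121 114 110 108 108 102  94
   81  69  70  62  55  54]
 [125 129 125 126 117 102  98  92  86  94 102  93  78  69  63  53  49  45
   37  29  27  26  14  13]
 [119 110 105 102  90  77  83  91  86  76  68  63  56  49  40  25  11   3
   14  14   6  18  13  15]
 [109  78  62  51  52  59  80  91  82  69  64  72  76  70  65  52  32  18
   17  10  20  19   6  12]
 [ 98  59  29  32  56  69  93  93  87  67  61  69  86  91  88  77  62  40
   17  13   9  11   4   4]
 [ 98  69  35  55  84  91  91  99  89  75  52  59  75  87  91  92  81  63
   37   9  16   8  18   5]
 [113  74  40  55  84  95  92  90  93  82  59  43  57  81  93  92  91  81
   55  28   3   4  15  12]
 [118  84  40  41  74  87  94  93  93  87  70  43  55  72  87  93  97  87
   66  31   2  18  12   1]
 [121  88  44  36  70  88  93  94  97  94  78  54  44  60  80  92  92  89
   71  43  21  17  18  14]
 [122  92  49
[... 611 characters left out ...]
 26  44  70  80  69  48  45  44  43  58  63  73  65  46
   18  14  11  19  17  13]
 [125 119  87  43  11  24  49  59  61  58  58  59  62  57  59  51  44  26
   13   6  19  12  19  10]
 [128 119  90  50  22  16  15  29  39  47  51  50  49  44  35  29  16   1
   15  14  12  14  14   8]
 [127 126 100  53  23  11  15  18  17  22  17  26  25  20  24   4  11  14
    4   7  22  12   8  20]
 [125 120 100  61  28  10  13  10  11  16  11   8   7   8   1   6  10   7
    0  15   7  11   7  10]
 [125 125 110  71  28   5  13  10  10   7   1   0   2   4   7   2  20   2
   18   8  24  23  25  28]]
shift mm [4.775e+02 3.865e+02 1.000e-01] from [ 0.2497 -0.3426  0.1292] rpy [-3.1416  0.      1.7198] wz 1.3198
```

>>> carry_out:
  commands:
    - [0.53,[43.4,35.1,0],[0,0,0]]
    - [0.53,[43.4,35.1,0],[0,0,0]]
    - [0.53,[43.4,35.1,0],[0,0,0]]
    - [0.53,[43.4,35.1,0],[0,0,0]]
    - [0.53,[43.4,35.1,0],[0,0,0]]
    - [0.53,[43.4,35.1,0],[0,0,0]]
    - [0.53,[43.4,35.1,0],[0,0,0]]
    - [0.53,[43.4,35.1,0],[0,0,0]]
    - [0.53,[43.4,35.1,0],[0,0,0]]
    - [0.53,[43.4,35.1,0],[0,0,0]]
  squeeze: 40

```text
time_s: 17.58
ee_pos: [0.533, 0.1405, 0.1291]
eef_rot: [3.142, 0.0, 1.72]
force: [1.4, -0.9, 0.7]
grip_width: 0.0442
grip_force: 0.0
```

>>> carry_out:
  commands:
    - [0.53,[43.4,35.1,0],[0,0,0]]
    - [0.53,[0,0,0],[0,0,0.166]]
    - [0.53,[0,0,0],[0,0,0.166]]
    - [0.53,[0,0,0],[0,0,0.166]]
    - [0.53,[0,0,0],[0,0,0.166]]
    - [0.53,[0,0,0],[0,0,0.166]]
    - [0.53,[0,0,0],[0,0,0.166]]
    - [0.53,[0,0,0],[0,0,0.166]]
    - [0.53,[0,0,0],[0,0,0.166]]
    - [0.53,[0,0,0],[0,0,0]]

```text
time_s: 18.82
ee_pos: [0.5606, 0.1868, 0.129]
eef_rot: [-3.142, 0.0, 0.393]
force: [-0.0, -0.3, -0.9]
grip_width: 0.0441
grip_force: 0.0
```

Run:
```python
from h import *
go([.561,.187,.031],.39); print(ctrl.get_obs()["grip_width"])
```

```text
shift mm [ 0.5 -0.1 98. ] from [0.5606 0.1868 0.129 ] rpy [-3.1416e+00  2.0000e-04  3.9270e-01] wz 0.0027
0.04408247858521123
```

>>> carry_out:
  commands:
    - [0.53,[0,0,30],[0,0,0]]
    - [0.53,[0,0,30],[0,0,0]]
    - [0.53,[0,0,25],[0,0,0]]
    - [0.53,[0,0,12],[0,0,0]]
    - [1,[0,0,0],[0,0,0]]
    - [1,[0,0,0],[0,0,0]]
    - [1,[0,0,0],[0,0,0]]
    - [1,[0,0,0],[0,0,0]]

```text
time_s: 19.82
ee_pos: [0.561, 0.1869, 0.033]
eef_rot: [3.141, -0.001, 0.392]
force: [1.7, 0.1, 4.2]
grip_width: 0.0134
grip_force: 40.0
```

>>> carry_out:
  commands:
    - [1,[0,0,-10],[0,0,0]]
    - [1,[0,0,-25],[0,0,0]]
    - [1,[0,0,-40],[0,0,0]]
    - [1,[0,0,-40],[0,0,0]]
    - [1,[0,0,0],[0,0,0]]
    - [1,[0,0,0],[0,0,0]]

```text
time_s: 20.58
ee_pos: [0.5601, 0.1867, 0.1463]
eef_rot: [-3.141, 0.001, 0.392]
force: [-0.1, -0.3, -2.1]
grip_width: 0.0132
grip_force: 40.0
```

```bash
cat > fit.py <<'E'
from h import *
def hubfit(c,x0=.5725,y0=-.197):
    g=cv2.cvtColor(c["img"],6).astype(np.float32); S=8
    # rectify plane z=.075 at 0.5 mm/px around the guess, rows=x, cols=y
    n=61; xs=np.linspace(-.03,.03,n*2-1); X,Y=np.meshgrid(xs,xs,indexing='ij')
    P=np.array([proj(c,[x0+a,y0+b,.075]) for a,b in zip(X.ravel(),Y.ravel())]).astype(np.float32).reshape(X.shape+(2,))
    I=cv2.remap(g,P[...,0],P[...,1],cv2.INTER_CUBIC); best=[]
    for dx in np.arange(-.006,.0061,.001):
      for dy in np.arange(-.006,.0061,.001):
        u,v=X-dx,Y-dy; r=np.hypot(u,v); ring=r<.021
        for yaw in np.arange(-.9,.4,.05):
            a=u*np.cos(yaw)+v*np.sin(yaw); b=-u*np.sin(yaw)+v*np.cos(yaw)
            M=(r<.011)|((a>0)&(a<.0165)&(abs(b)<.004))
            T=cv2.GaussianBlur(M.astype(np.float32),(0,0),2.)
            best.append((-np.corrcoef(T[ring],I[ring])[0,1],x0+dx,y0+dy,yaw))
    best.sort(reverse=True); return best
if __name__=="__main__":
    for n in("top","scene"):
        b=hubfit(cam(n)); print(n,np.round(b[0],4),"mean10",np.mean(b[:10],0).round(4))
E
python3 fit.py; python3 -c "
from h import *
for n in('top','scene'):
    cam(n)
    for t in('shaft','shaft_tang'): print(n,t,[(round(r['score'],2),np.round(r['at'],3)) for r in ctrl.place_of(t,n)])
o=ctrl.get_obs();print(o['ee_pos'],o['grip_width'],o['grip_force'],o['force'])"
```

```text
top [ 0.976   0.5715 -0.197  -0.1   ] mean10 [ 0.9716  0.5719 -0.1968 -0.145 ]
scene [ 0.9185  0.5725 -0.196  -0.15  ] mean10 [ 0.9096  0.5728 -0.1962 -0.15  ]
top shaft [(0.47, array([0.566, 0.183, 0.129]))]
top shaft_tang [(0.59, array([0.56 , 0.186, 0.183]))]
scene shaft [(0.57, array([0.558, 0.187, 0.129]))]
scene shaft_tang [(0.6, array([0.559, 0.186, 0.182]))]
[0.56048717 0.18678993 0.14675664] 0.013753174503395605 39.999398589134216 [-0.4919354  -0.5706003  -0.72793706]
```

>>> carry_out:
  commands:
    - [1,[-19.4,51.2,0],[0,0,0]]
    - [1,[-19.4,51.2,0],[0,0,0]]
    - [1,[-19.4,51.2,0],[0,0,0]]
    - [1,[-19.4,51.2,0],[0,0,0]]
    - [1,[-19.4,51.2,0],[0,0,0]]
    - [1,[-19.4,51.2,0],[0,0,0]]
    - [1,[-19.4,51.2,0],[0,0,0]]
    - [1,[0,0,5],[0,0,0.188]]
    - [1,[0,0,5],[0,0,0.188]]
    - [1,[0,0,5],[0,0,0.186]]

```text
time_s: 22.22
ee_pos: [0.5719, -0.1965, 0.1318]
eef_rot: [-3.141, 0.0, -0.176]
force: [-0.2, -0.2, -2.4]
grip_width: 0.0139
grip_force: 40.0
```

>>> carry_out:
  commands:
    - [1,[0,0,10],[0,0,0]]
    - [1,[0,0,0],[0,0,0]]
    - [1,[0,0,0],[0,0,0]]

```text
time_s: 22.6
ee_pos: [0.572, -0.1963, 0.1223]
eef_rot: [3.142, -0.0, -0.167]
force: [-0.5, 0.7, -1.6]
grip_width: 0.0135
grip_force: 40.0
```

Run:
```python
from h import *
go([.572,-.1967,.0965],-.17)
for n in('top','scene'):
    c=cam(n)
    for t in('shaft','shaft_tang'): print(n,t,[(round(r['score'],2),np.round(r['at'],3)) for r in ctrl.place_of(t,n)])
```

```text
shift mm [ 0.   0.4 25.8] from [ 0.572  -0.1963  0.1223] rpy [ 3.1416e+00 -1.0000e-04 -1.6660e-01] wz 0.0034
top shaft []
top shaft_tang []
scene shaft [(0.76, array([ 0.57 , -0.197,  0.107])), (0.54, array([ 0.599, -0.448,  0.002])), (0.45, array([0.569, 0.148, 0.032]))]
scene shaft_tang [(0.48, array([ 0.573, -0.197,  0.159])), (0.36, array([ 0.38 , -0.48 , -0.002]))]
```

>>> carry_out:
  commands:
    - [1,[0,0,15],[0,0,0]]
    - [1,[0,0,12],[0,0,0]]
    - [1,[0,0,5],[0,0,0]]
    - [1,[0,0,4],[0,0,0]]
    - [1,[0,0,0],[0,0,0]]

```text
time_s: 23.52
ee_pos: [0.5719, -0.1963, 0.086]
eef_rot: [-3.142, 0.0, -0.169]
force: [0.5, -0.1, -0.8]
grip_width: 0.0138
grip_force: 40.0
```

>>> carry_out:
  commands:
    - [1,[0,0,4],[0,0,0]]
    - [1,[0,0,0],[0,0,0]]

```text
time_s: 23.78
ee_pos: [0.5718, -0.1962, 0.082]
eef_rot: [-3.142, 0.0, -0.169]
force: [-0.4, 0.3, -1.5]
grip_width: 0.0139
grip_force: 40.0
```

>>> carry_out:
  commands:
    - [1,[0,0,4],[0,0,0]]
    - [1,[0,0,0],[0,0,0]]

```text
time_s: 24.02
ee_pos: [0.5718, -0.1962, 0.0778]
eef_rot: [-3.141, 0.001, -0.169]
force: [0.4, 0.9, -2.2]
grip_width: 0.0134
grip_force: 40.0
```

>>> carry_out:
  commands:
    - [1,[0,0,2],[0,0,0]]
    - [1,[0,0,0],[0,0,0]]

```text
time_s: 24.28
ee_pos: [0.5719, -0.1963, 0.076]
eef_rot: [-3.142, 0.0, -0.169]
force: [0.1, -0.1, -2.4]
grip_width: 0.0137
grip_force: 40.0
```

>>> carry_out:
  commands:
    - [1,[0,0,1.5],[0,0,0]]
    - [1,[0,0,0],[0,0,0]]

```text
time_s: 24.52
ee_pos: [0.5719, -0.1962, 0.0745]
eef_rot: [-3.142, 0.0, -0.169]
force: [-0.8, -0.3, -2.5]
grip_width: 0.0139
grip_force: 40.0
```

>>> carry_out:
  commands:
    - [1,[0,0,2],[0,0,0]]
    - [1,[0,0,0],[0,0,0]]

```text
time_s: 24.78
ee_pos: [0.5718, -0.1962, 0.0724]
eef_rot: [-3.142, 0.0, -0.169]
force: [0.2, -1.2, -1.3]
grip_width: 0.0137
grip_force: 40.0
```

>>> carry_out:
  commands:
    - [1,[0,0,3],[0,0,0]]
    - [1,[0,0,0],[0,0,0]]

```text
time_s: 25.02
ee_pos: [0.5718, -0.1962, 0.0693]
eef_rot: [-3.141, 0.0, -0.169]
force: [-1.1, 0.3, -0.8]
grip_width: 0.0136
grip_force: 40.0
```

>>> carry_out:
  commands:
    - [1,[0,0,3],[0,0,0]]
    - [1,[0,0,0],[0,0,0]]

```text
time_s: 25.28
ee_pos: [0.5721, -0.1963, 0.0668]
eef_rot: [3.142, -0.0, -0.169]
force: [0.2, -0.7, 2.6]
grip_width: 0.0138
grip_force: 40.0
```

The key seems to be in the keyway: the depth is past 20 mm and I can feel the spring. I'll keep pressing.

>>> carry_out:
  commands:
    - [1,[0,0,3],[0,0,0]]
    - [1,[0,0,0],[0,0,0]]

```text
time_s: 25.52
ee_pos: [0.5721, -0.1963, 0.0637]
eef_rot: [3.142, -0.0, -0.169]
force: [-1.5, 0.5, 3.6]
grip_width: 0.0134
grip_force: 40.0
```

>>> carry_out:
  commands:
    - [1,[0,0,3],[0,0,0]]
    - [1,[0,0,0],[0,0,0]]

```text
time_s: 25.78
ee_pos: [0.5721, -0.1963, 0.0606]
eef_rot: [3.142, -0.0, -0.169]
force: [-1.2, 0.6, 4.6]
grip_width: 0.0138
grip_force: 40.0
```

>>> carry_out:
  commands:
    - [1,[0,0,2],[0,0,0]]
    - [1,[0,0,0],[0,0,0]]

```text
time_s: 26.02
ee_pos: [0.5721, -0.1963, 0.059]
eef_rot: [3.141, -0.0, -0.169]
force: [-1.4, 0.7, 6.0]
grip_width: 0.0137
grip_force: 40.0
```

>>> carry_out:
  commands:
    - [1,[0,0,1],[0,0,0]]
    - [1,[0,0,0],[0,0,0]]

```text
time_s: 26.28
ee_pos: [0.5722, -0.1964, 0.0589]
eef_rot: [3.141, -0.001, -0.169]
force: [-5.3, 2.2, 14.8]
grip_width: 0.014
grip_force: 40.0
```

>>> carry_out:
  commands:
    - [1,[0,0,1],[0,0,0]]
    - [1,[0,0,0],[0,0,0]]

```text
time_s: 26.52
ee_pos: [0.5723, -0.1964, 0.0588]
eef_rot: [3.141, -0.001, -0.169]
force: [-10.2, 4.2, 23.4]
grip_width: 0.0139
grip_force: 40.0
```

>>> carry_out:
  commands:
    - [1,[0,0,1],[0,0,0]]
    - [1,[0,0,0],[0,0,0]]

```text
time_s: 26.78
ee_pos: [0.5724, -0.1964, 0.0588]
eef_rot: [3.141, -0.002, -0.169]
force: [-14.3, 5.4, 32.5]
grip_width: 0.0139
grip_force: 40.0
```

It has stopped hard at a reported z of 0.0588, as predicted for collar on hub. One look to check.

Run:
```python
from h import *
s=cam("scene"); cv2.imwrite("pics/end.png",cv2.resize(s["img"][200:275,200:300],(800,600),interpolation=2))
for t in('shaft','shaft_tang'): print(t,[(round(r['score'],2),np.round(r['at'],3)) for r in ctrl.place_of(t,"scene")])
o=ctrl.get_obs(); print(o["force"],o["grip_force"],o["ee_pos"])
```

```text
shaft [(0.49, array([ 0.567, -0.196,  0.042]))]
shaft_tang [(0.65, array([ 0.57 , -0.196,  0.093]))]
[-14.26298577   4.8683732   32.38511131] 40.01127004623413 [ 0.57237756 -0.19644071  0.05876905]
```

View pics/end.png

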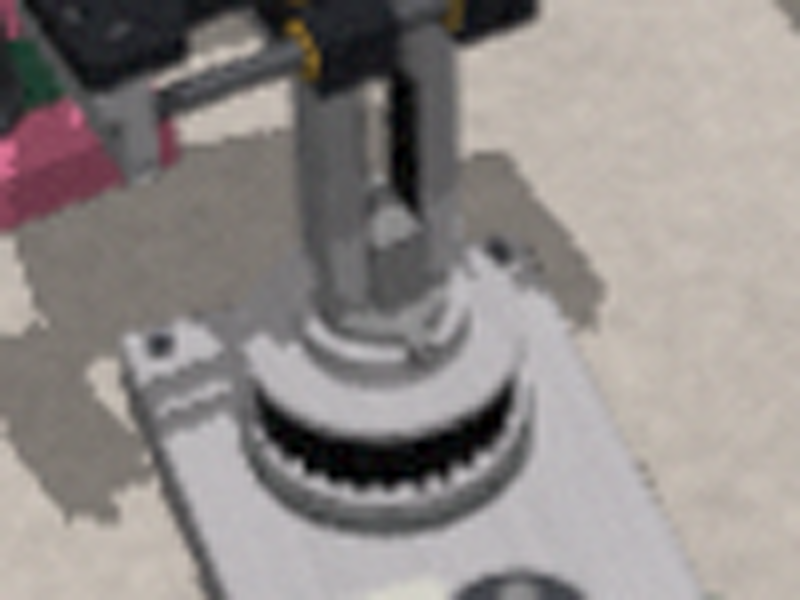

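The collar sits on the hub at about (385,335) with the fingers still on the tang. The networks put the shaft tip at z 0.042, against 0.043 expected when home. Handing in.

```bash
python3 -c "
from station import ctrl
print(ctrl.hand_in())"
```

```text
the job is handed in; nothing more can be done
None
```

The keyed shaft is pressed home in the silver drive's hub, collar down and still gripped at 40 N with about 32 N of push; the job is handed in, but no pass or fail result came back.

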